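# Seat the puri press on its three-slot chapati board

## Robot

A 6-joint arm with a two-finger parallel gripper is mounted at the origin on the work surface. World frame = base frame: x ahead of the robot, y to its left, z up, the work surface at z = 0. Lengths are in m, angles in rad, forces in N, time in s.
With the tool pointing down it reaches from about 0.35 to 0.975 m from the base axis. Payload 4.9 kg.
Tool frame: the origin (TCP) lies on the mounting face of the last link; the fingertips stand 173 mm ahead of it and the grasp point (between the pads) lies ctrl.pinch_z ahead of it (ctrl.pinch_z is the distance from the TCP to the grasp point, in m); z points along the fingers, y is the line along which they close (so a half turn about z gives the same grasp; the last joint's range is limited). The gripper opens to 85 mm and grips with 20 to 120 N. Pads are 22 mm wide; open, the fingers measure 114 mm over their backs; the gripper's body (76 mm by 85 mm) begins 54 mm behind the grasp point. The pads swing forward as they close: fully open they stand 13 mm farther back than shut.
Start: joints at [1.16, 0.053, 1.613, -0, 1.476, -0.119], TCP at [0.18, 0.599, 0.405] pointing down, gripper open.
Joint ranges: [-3.01, 3.01], [-1.01, 2.22], [0.06, 2.58], [-1.02, 4.17], [0.09, 2.62], [-3.14, 3.14]. Speed limits (rad/s): [2.57, 2.57, 3.14, 3.14, 3.14, 3.14].

## Interface

Orientations are given as a rotation vector (axis times angle).
In Python, from station import telemetry, eyes, ctrl gives the robot as it stands.
- The arm moves only by the tool apply_moves, never from a script. Its argument "plan" is a list of rows, each a list of 5 numbers: the finger opening in m, from 0 to 0.0854, then the shift along the tool's x, y, z in m, then the turn about the tool's z in rad. In form: [[jaw, x, y, z, roll], ...]. A call has 1 to 12 rows; each row is the pose to reach, as a shift and turn from the pose commanded when the call began, along the tool's axes at that moment; what a row does not reach only later rows make up. A row lasts 1/12 s, in which the tool goes at most 41.7 mm and 7.16 degrees, less where a joint would pass 70% of its speed; a pose out of reach is approached as far as the arm can. A call with a gripper value outside its range is refused whole. The fingers move at their own pace and stop on an object; "newtons" is the grip in N (left out, the last holds). Time passes only in rows, so rows that repeat a pose let the fingers close. It gives the time, the measured TCP pose, the force, the opening and the grip force at its end, in the units of the state.
- telemetry.get_obs(): the state, without advancing time (a new reading comes with each control period).
- eyes.get_image(name): name is "scene" or "top"; returns a dict with "img" (420x560x3 uint8, blue, green, red), "range_z" (420x560 float32, m along the optical axis (not along the pixel's ray), 0 where there is no reading), "K" (3x3 intrinsics, pixels), "pose" (4x4, takes a point from camera to world coordinates). Camera axes: x right, y down, z forward; pixel columns grow to the right and rows downward; lengths in m; the calibration is good to about 2 mm. A picture is of the moment at which its call begins.
- ctrl.finish_job(): hands the job in; it is judged then, once.
Trained networks look in a picture, given as the dict that the camera call returned (one of the last four; its "shot" number tells which), for a name from the list of things; names that differ only in an ending like _2 or _b are one class to them, and where a whole thing is asked for, a point or a joint stands for the part that bears it (a point fixed in the world has none). Each returns a list of dicts, best first, with "confidence" (0 to 1); they miss things now and then, are a little off and sometimes report something else, mostly with a low value. They report only what shows in the picture. A call takes as long as a camera call. They do not tell look-alikes from the thing itself.
- eyes.search_frame(thing, picture): "box" ([left, top, right, bottom] in pixels, round what is visible of it).
- eyes.outline_of(thing, picture): "region" (420x560 bool, what is visible of it) and "box" ([left, top, right, bottom] in pixels, round what is visible of it).
- eyes.tip_of(thing, picture): "point" ([column, row] in pixels: a listed point, or the origin of a listed thing).
The state is a dict: "t": time; "q": joint angles; "dq": joint speeds; "effort": joint torques, N m; "tool_pos": TCP position; "tool_rot": TCP orientation; "contact_force": force on the tool from outside, world axes, zero at the start; "wrist_torque": the same for the moment, N m; "opening": finger opening in m; "grip_force": force on a finger pad.
Only numpy, scipy, OpenCV 4.12 (cv2) and the standard library are available. Lean on these libraries where they do the work, as an engineer would, in place of code of your own. Each camera call takes 0.05 s, during which the arm holds its last target. There are 200 camera calls.

## Task

Pick the wooden puri press up by its knob and set it on the steel seat in the middle of the chapati board, turning it lightly by feel until all three feet drop into the three slots, so that it stands level and cannot rock. Then bed it with one steady downward push of about 12 N, never bearing on the seat with more than 30 N, and let go; leave everything else on the counter alone.

Things in the scene. Friction and masses are not known exactly. Their poses are not given: they have to be found in the camera images.
- board: Round polished wooden chapati board, 240 mm across, 22 mm thick, held fast on the counter. Origin: centre of its underside, on the counter; z up. On its top, concentric, lies the flat round steel seat with three straight radial slots 120 degrees apart.
- seat_floor (a point): Centre of the seat's floor, 24 mm above the board's origin, axes as the board's. Lands from 50 to 78 mm radius rise 8 mm above it, cut by three slots 18 mm wide. The slots lie at 0, 120 and 240 degrees from the board's x axis plus an unmeasured offset, anywhere from -0.5 to +0.5 rad (seen from above, not in any pose). The seat turns only above 3 N m, so a light touch leaves it put.
- press: Puri press, 0.25 to 0.42 kg: wooden plate 128 mm across, its underside 14 and top 28 mm above the origin, with three lobes (76 mm from the centre), a foot under each. A plain round upright knob, 32 mm in diameter, rises at the centre from 28 to 80 mm. Origin: on the centre line, level with the feet's bottoms; z up, x towards foot a. It starts standing on the counter. Any foot fits any slot.
- foot_a (a point): Centre of the bottom of the first foot, on the press's x axis, 62 mm from the centre. Each foot is a round steel stud under a lobe, 14 mm in diameter and 14 mm long, with a 1.5 mm chamfer; a small screw head marks it on the top of the plate.
- foot_b (a point): Centre of the bottom of the second foot, 120 degrees anticlockwise from foot a seen from above.
- foot_c (a point): Centre of the bottom of the third foot, 240 degrees anticlockwise from foot a.
- pin: Bystander: hollow aluminium rolling pin, 300 mm long, 36 mm in diameter, lying down along its x axis; origin under its middle.
- jar: Bystander: white ceramic jar with a cork lid, 92 mm across, 123 mm tall; origin under its centre.
- egg_ring: Bystander: steel egg ring, 90 mm across, 22 mm high; origin under its centre.
- whisk: Bystander: red silicone whisk lying along its x axis, 255 mm long, 44 mm across; origin near its middle, on the counter.
- bowl: Bystander: small steel bowl, 110 mm across, 50 mm high; origin under its centre.
- shaker: Bystander: glass shaker, 40 mm across, 85 mm tall; origin under its centre.
- spoon: Bystander: wooden spoon lying on the counter along its x axis; origin under it.
Mind the look-alikes: they are no part of the job. Leave any blue look-alike of the press alone. Several things have the shape of the board; the one meant has the colours described above.

How it is judged:
On the way, in this order (a step that is already met when the one before it is completed fails the run):
1. the press is lifted clear of the counter (height (world z) of each of foot_a, foot_b, foot_c above 0.02 m), for 0.1 s.
2. with all three feet home in the slots, the press is pushed down (press bears on the seat with more than 7 N) (z of each of foot_a, foot_b, foot_c in the frame of board below 0.026 m and horizontal distance between press and board below 0.006 m and angle between press's own z axis and vertical below 0.025 rad and contact force between press and board above 7 N), for 0.15 s.
At the end, for the whole second after the job is handed in: The bottoms of all three feet are less than 26 mm above the board's origin (within 2 mm of the slot floor), the press's centre is within 6 mm of the board's, its axis within 0.025 rad of upright, and it rests still on the seat by its own weight (z of each of foot_a, foot_b, foot_c in the frame of board below 0.026 m and horizontal distance between press and board below 0.006 m and angle between press's own z axis and vertical below 0.025 rad and linear speed of press below 0.01 m/s and contact force between press and board above 1 N); the robot touches nothing.
It fails at once if the press bears on the board or its seat with more than 30 N (contact force between press and board above 30 N).
It fails at once if a bystander is moved by more than 20 mm (distance of any of pin, jar, egg_ring, whisk, bowl, shaker, spoon from where it was at the start of the episode above 0.02 m).
It also fails if it takes over 72 s, if anything falls off the work surface, if the arm or the gripper's body presses on something with over 40 N, if the wrist force passes 120 N, or if a joint passes its speed limit or range.

## Working session

There is one attempt and no reset: what is moved stays moved. The work goes in short steps, Python scripts to look and compute and a tool call to move; the robot and the scene stay as the last step left them, time stands still between calls to the robot, and variables do not carry over. Pictures are saved under pics/ and viewed, at most 10 in all, crops included, and the job is handed in when it is done.

Besides the shell and the picture viewer there is one more tool, called after "Call:" as a command line: name --pt "numbers of a row" for each row, then --argument value for the rest. apply_moves: Moves the arm, as the interface text tells. Its arguments: {"type":"object","properties":{"plan":{"type":"array","items":{"type":"array","items":{"type":"number"}}},"newtons":{"type":"number"}},"required":["plan"]}

```bash
mkdir -p pics; ls
cat > h.py <<'E'
import numpy as np,cv2
from station import telemetry, eyes, ctrl
def world(P,uv,z=None):
    """pixel -> world; by depth, or on the plane z"""
    u,v=uv; K=P["K"];T=P["pose"]
    r=np.array([(u-K[0,2])/K[0,0],(v-K[1,2])/K[1,1],1.])
    if z is None: d=P["range_z"][int(round(v)),int(round(u))]
    else: d=(z-T[2,3])/(T[:3,:3]@r)[2]
    return T[:3,:3]@(r*d)+T[:3,3]
E
python3 - <<'E'
from h import *
np.set_printoptions(precision=4,suppress=True)
for n in("top","scene"):
    P=eyes.get_image(n); cv2.imwrite(f"pics/{n}0.png",P["img"]); print(n,P["pose"][:3,3])
    for t in("press","board","jar","pin","bowl","shaker","egg_ring","whisk","spoon"):
        for d in eyes.search_frame(t,P)[:3]: print(t,np.round(d["box"]),round(d["confidence"],2))
    for t in("foot_a","foot_b","press","board","seat_floor"):
        for d in eyes.tip_of(t,P)[:4]: print("tip",t,np.round(d["point"],1),round(d["confidence"],2))
print(ctrl.pinch_z,telemetry.get_obs())
E
```

```text
pics
top [ 0.2471 -0.0244  1.1246]
press [207. 149. 260. 203.] 0.93
press [196.  78. 249. 129.] 0.91
press [169. 221. 227. 274.] 0.71
board [358. 303. 461. 414.] 0.64
board [296. 151. 396. 246.] 0.56
board [438. 217. 459. 298.] 0.19
jar [425. 122. 476. 168.] 0.92
pin [279.  49. 298. 162.] 0.76
bowl [423. 122. 476. 169.] 0.6
bowl [117.  93. 160. 132.] 0.58
shaker [453. 183. 481. 204.] 0.87
shaker [206. 148. 261. 200.] 0.16
egg_ring [270. 229. 306. 268.] 0.52
whisk [ 99. 167. 127. 261.] 0.67
spoon [441. 215. 459. 301.] 0.86
tip foot_a [218.4 196.1] 0.94
tip foot_a [210.3 268.8] 0.9
tip foot_a [204.4 103.2] 0.88
tip foot_a [176.3 244.2] 0.8
tip foot_b [218.4 196.1] 0.94
tip foot_b [210.3 268.8] 0.9
tip foot_b [204.4 103.2] 0.88
tip foot_b [176.3 244.2] 0.8
tip press [226.6 104.7] 0.87
tip press [200.4 249. ] 0.8
tip press [233.2 174.5] 0.77
tip press [346.7 194.5] 0.74
tip board [407.9 355.4] 0.87
tip seat_floor [346.8 195.7] 0.83
tip seat_floor [408.6 358.5] 0.78
scene [ 1.2015 -0.0399  0.9994]
press [334. 270. 394. 322.] 0.95
press [309. 208. 358. 253.] 0.91
press [321. 156. 368. 198.
[... 696 characters left out ...]
] 0.83
tip press [342.1 180.1] 0.8
tip press [333.  232.9] 0.57
tip press [136.9 286.8] 0.5
tip board [226.1 230. ] 0.67
tip board [133.3 287.9] 0.23
tip seat_floor [175.6 135.5] 0.81
tip seat_floor [226.  221.7] 0.77
0.1547 {'t': 1.5, 'q': array([ 1.16  ,  0.0527,  1.6129,  0.    ,  1.476 , -0.119 ]), 'dq': array([-0.003 , -0.0005, -0.0013, -0.0003,  0.0003,  0.0002]), 'effort': array([  0.0028, -39.3664, -37.0457,   0.0001,   0.0003,  -0.    ]), 'tool_pos': array([0.1798, 0.5986, 0.4047]), 'tool_rot': array([-0.4566, -3.1082,  0.0001]), 'contact_force': array([ 0.17  , -0.4161, -0.7071]), 'wrist_torque': array([-0.0225, -0.028 , -0.022 ]), 'grip_force': 0.0, 'opening': 0.08574150067198637}
```

View pics/top0.png

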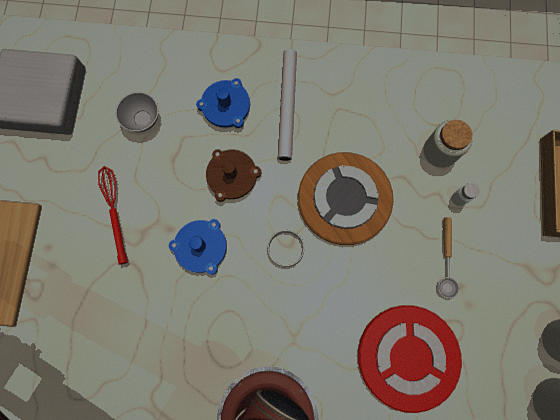

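View pics/scene0.png

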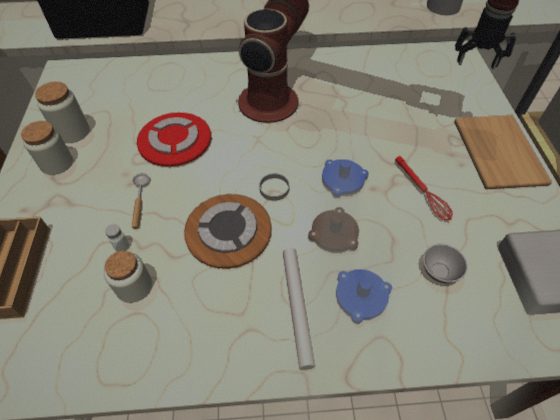

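The top view shows the brown press at (232,174), with screws near (218,153), (257,172) and (218,196). The wooden board with its steel seat is at (346,197). The blue presses and the red board are the look-alikes.

```bash
cat >> h.py <<'E'
def rectify(P,c,z,R,s=0.0005):
    """resample picture onto world plane z, square of half-size R round c; row=x, col=y"""
    n=int(R/s); g=np.arange(-n,n+1)*s
    X,Y=np.meshgrid(c[0]+g,c[1]+g,indexing="ij")
    W=np.stack([X.ravel(),Y.ravel(),np.full(X.size,z)])
    T=P["pose"];C=T[:3,:3].T@(W-T[:3,3:4]);p=P["K"]@C;p=(p[:2]/p[2]).reshape(2,*X.shape).astype(np.float32)
    return cv2.remap(P["img"],p[0],p[1],cv2.INTER_CUBIC)
E
python3 - <<'E'
from h import *
from scipy.optimize import minimize
np.set_printoptions(precision=4,suppress=True)
for n,pp,fe,bb in(("top",(232,174),[(218,153),(257,172),(218,196)],(346,196)),("scene",(335,233),None,(226,222))):
    P=eyes.get_image(n)
    print(n,"press~",world(P,pp,.028),"board~",world(P,bb,.03))
    pts=[d["point"] for d in eyes.tip_of("foot_a",P)]
    print("feet");[print(np.round(p,1),world(P,p,.028)[:2],world(P,p)) for p in pts if abs(p[0]-pp[0])<40 and abs(p[1]-pp[1])<32]
    c=world(P,bb,.024)[:2]
    for d in eyes.outline_of("board",P)[:3]:
        b=d["box"]
        if b[0]<bb[0]<b[2] and b[1]<bb[1]<b[3]:
            m=d["region"];v,u=np.nonzero(m)
            cn,_=cv2.findContours(m.astype(np.uint8),0,1); q=np.vstack([k[:,0] for k in cn])
            W=np.array([world(P,k,.022)[:2] for k in cv2.convexHull(q)[:,0]])
            (cx,cy),r=cv2.minEnclosingCircle(W.astype(np.float32)); print("board circle",cx,cy,r)
            A=np.c_[2*W,np.ones(len(W))];s=np.linalg.lstsq(A,(W**2).sum(1),rcond=None)[0];print("fit",s[:2]);c=s[:2]
    im=np.hstack([rectify(P,c,.03,.13,.0007),rectify(P,world(P,pp,.028)[:2],.028,.13,.0007)])
    cv2.imwrite(f"pics/{n}1.png",im);print(im.shape)
    print(c)
E
```

```text
top press~ [0.567  0.1472 0.028 ] board~ [ 0.5364 -0.1414  0.03  ]
feet
[218.4 195.8] [0.5078 0.1741] [0.5075 0.1739 0.0291]
[255.5 170.5] [0.5817 0.0894] [0.5826 0.0897 0.0251]
[220.4 158.5] [0.6049 0.1814] [0.6054 0.1816 0.0267]
board circle 0.5350788235664368 -0.1404215693473816 0.12107070535421371
fit [ 0.5357 -0.1404]
(371, 742, 3)
[ 0.5357 -0.1404]
scene press~ [0.5838 0.1492 0.028 ] board~ [ 0.5262 -0.1436  0.03  ]
feet
[313.6 241.7] [0.6066 0.0884] [0.5923 0.0915 0.0046]
[339.6 217.5] [0.5343 0.1696] [0.5713 0.158  0.0818]
[348.7 249.2] [0.6367 0.1774] [0.6224 0.1829 0.0034]
board circle 0.5405263900756836 -0.1395084708929062 0.12395818531513214
fit [ 0.5404 -0.1392]
(371, 742, 3)
[ 0.5404 -0.1392]
```

Run:
```python
from h import *
from scipy.optimize import minimize
a=cv2.imread("pics/top1.png");b=cv2.imread("pics/scene1.png");cv2.imwrite("pics/both1.png",np.vstack([a,b])[:, :][:, :].copy() if 0 else cv2.resize(np.vstack([a,b]),(600,600)))
# slot fit: dark floor mask in polar coords
for n,c in(("top",(.5357,-.1404)),("scene",(.5404,-.1392))):
    P=eyes.get_image(n)
    g=cv2.GaussianBlur(cv2.cvtColor(P["img"],6),(0,0),.01+.3).astype(np.float32);P["img"]=g
    I=rectify(P,c,.030,.1);h=I.shape[0]//2
    best=[]
    th=np.radians(np.arange(0,360,.5))
    for dx in np.arange(-8,9,1)*.001:
     for dy in np.arange(-8,9,1)*.001:
      prof=0
      for r in np.arange(.056,.074,.002):
        x=(dx+r*np.cos(th))/.0005+h;y=(dy+r*np.sin(th))/.0005+h
        prof=prof+cv2.remap(I,y.astype(np.float32)[None],x.astype(np.float32)[None],1)[0]
      f=prof.reshape(3,240).sum(0); k=17 # half width in half-degrees
      s=np.array([np.roll(f,-j)[np.r_[-k:k+1]].mean() for j in range(240)])/9/3
      j=s.argmin(); best.append((s[j]-f.mean()/27,dx,dy,j/2))
    best.sort(); print(n,best[:4])
```

```text
top [(np.float32(-61.291237), np.float64(0.002), np.float64(-0.001), np.float64(25.0)), (np.float32(-61.042442), np.float64(0.002), np.float64(0.0), np.float64(25.0)), (np.float32(-60.87404), np.float64(0.003), np.float64(-0.001), np.float64(25.0)), (np.float32(-60.65072), np.float64(0.003), np.float64(0.0), np.float64(25.0))]
scene [(np.float32(-55.730804), np.float64(-0.005), np.float64(-0.002), np.float64(25.0)), (np.float32(-55.637344), np.float64(-0.004), np.float64(-0.002), np.float64(25.0)), (np.float32(-55.496094), np.float64(-0.005), np.float64(-0.001), np.float64(25.0)), (np.float32(-55.41944), np.float64(-0.004), np.float64(-0.001), np.float64(25.0))]
```

View pics/both1.png

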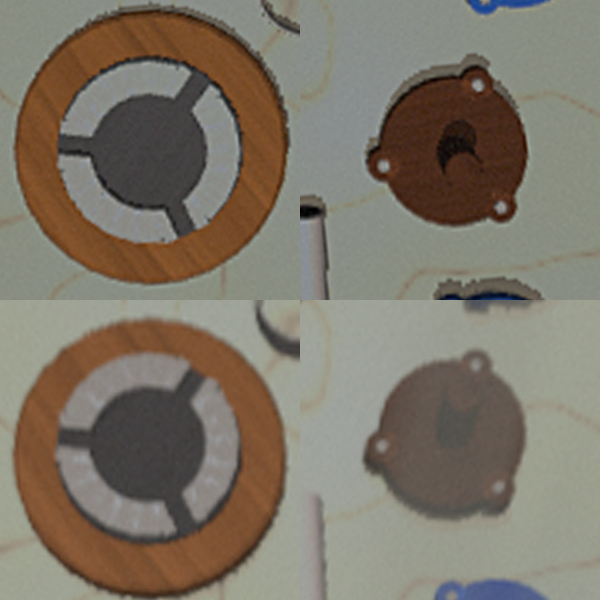

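Both views put the slots at 25° mod 120, and the board centre at about (0.5365, -0.1413). Next I'll measure the press screws.

```bash
cat >> h.py <<'E'
from scipy.optimize import least_squares
def screws(P,c,z,n=3,r0=.062):
    """fit press centre & angle(mod 120) from the bright screw heads near radius r0"""
    I=rectify(P,c,z,.1);h=I.shape[0]//2;g=I.min(2).astype(float)
    t=g-cv2.GaussianBlur(g,(0,0),14); t=cv2.GaussianBlur(t,(0,0),3)
    def f(p):
        a=p[2]+np.arange(3)*2*np.pi/3
        x=(p[0]+r0*np.cos(a))/.0005+h;y=(p[1]+r0*np.sin(a))/.0005+h
        return cv2.remap(t.astype(np.float32),y.astype(np.float32)[None],x.astype(np.float32)[None],1)[0]
    best=max(((np.minimum(f((dx,dy,a)),60).sum(),dx,dy,a) for dx in np.arange(-.016,.017,.001) for dy in np.arange(-.016,.017,.001) for a in np.radians(np.arange(0,120,1.))))
    return best[0],c[0]+best[1],c[1]+best[2],np.degrees(best[3])
E
python3 - <<'E'
from h import *
for n in("top","scene"):
    P=eyes.get_image(n);print(n,screws(P,(.568,.147),.028))
print(P["pose"][:3,3])
from scipy.spatial.transform import Rotation as R
print(R.from_rotvec(telemetry.get_obs()["tool_rot"]).as_matrix())
E
```

```text
top (np.float32(180.0), np.float64(0.572), np.float64(0.15200000000000002), np.float64(41.0))
scene (np.float32(113.85621), np.float64(0.569), np.float64(0.15100000000000002), np.float64(41.0))
[ 1.20151679 -0.03990624  0.99935671]
[[-9.57731058e-01  2.87665119e-01  1.92728320e-06]
 [ 2.87665119e-01  9.57731058e-01 -4.93862870e-06]
 [-3.26649019e-06 -4.17546594e-06 -1.00000000e+00]]
```

Call:
apply_moves --pt "0.085 -0.04 -0.025 0.012 0" --pt "0.085 -0.075 -0.047 0.022 0" --pt "0.085 -0.11 -0.069 0.033 0" --pt "0.085 -0.145 -0.091 0.043 0" --pt "0.085 -0.18 -0.113 0.054 0" --pt "0.085 -0.215 -0.135 0.064 0" --pt "0.085 -0.25 -0.157 0.075 0" --pt "0.085 -0.285 -0.179 0.085 0" --pt "0.085 -0.32 -0.201 0.096 0" --pt "0.085 -0.355 -0.223 0.107 0" --pt "0.085 -0.38 -0.239 0.115 0" --pt "0.085 -0.4 -0.251 0.12 0"

```text
t: 3.0
tool_pos: [0.492, 0.2404, 0.2837]
tool_rot: [-0.46, -3.108, 0.001]
contact_force: [-0.3, 0.3, -0.8]
opening: 0.0849
grip_force: 0.0
```

Call:
apply_moves --pt "0.085 -0.03 -0.02 0 0" --pt "0.085 -0.06 -0.04 0 0" --pt "0.085 -0.09 -0.056 0 0" --pt "0.085 -0.1 -0.063 0 0" --pt "0.085 -0.103 -0.065 0 0" --pt "0.085 -0.103 -0.065 0 0" --pt "0.085 -0.103 -0.065 0 0"

```text
t: 3.58
tool_pos: [0.5699, 0.152, 0.2845]
tool_rot: [-0.456, -3.107, -0.0]
contact_force: [-0.2, -0.7, 0.3]
opening: 0.085
grip_force: 0.0
```

Run:
```python
from h import *
o=telemetry.get_obs();print(o["t"],o["tool_pos"],o["tool_rot"],o["q"])
for n in("top","scene"):
    P=eyes.get_image(n);cv2.imwrite(f"pics/{n}2.png",P["img"])
    # knob top depth blob
    d=P["range_z"];v,u=np.mgrid[:420,:560];K=P["K"];r=np.stack([(u-K[0,2])/K[0,0]*d,(v-K[1,2])/K[1,1]*d,d],-1)
    W=r@P["pose"][:3,:3].T+P["pose"][:3,3]
    m=(abs(W[...,2]-.080)<.007)&(np.hypot(W[...,0]-.57,W[...,1]-.15)<.035)
    print(n,m.sum(),W[m].mean(0) if m.any() else 0, W[m].min(0),W[m].max(0))
```

```text
3.5833 [0.56994923 0.15197689 0.28446702] [-4.55585170e-01 -3.10734042e+00 -4.95518326e-04] [ 1.34354116e-01  7.36718405e-02  1.79895247e+00  6.16030725e-04
  1.26987283e+00 -1.14546792e+00]Traceback (most recent call last):
  File "<stdin>", line 9, in <module>
    return umr_minimum(a, axis, None, out, keepdims, initial, where)
ValueError: zero-size array to reduction operation minimum which has no identity
```

Run:
```python
from h import *
P=eyes.get_image("scene")
d=P["range_z"];v,u=np.mgrid[:420,:560];K=P["K"];r=np.stack([(u-K[0,2])/K[0,0]*d,(v-K[1,2])/K[1,1]*d,d],-1)
W=r@P["pose"][:3,:3].T+P["pose"][:3,3]
m=(W[...,2]>.04)&(W[...,2]<.09)&(np.hypot(W[...,0]-.57,W[...,1]-.15)<.035)
print(m.sum(),W[m].mean(0),W[m].min(0),W[m].max(0))
cv2.imwrite("pics/s2.png",cv2.resize(P["img"][150:290,240:430],(760,560)))
```

```text
195 [0.57564366 0.14958104 0.06967276] [0.55414279 0.13585508 0.0400276 ] [0.58635473 0.16735289 0.08439287]
```

View pics/s2.png

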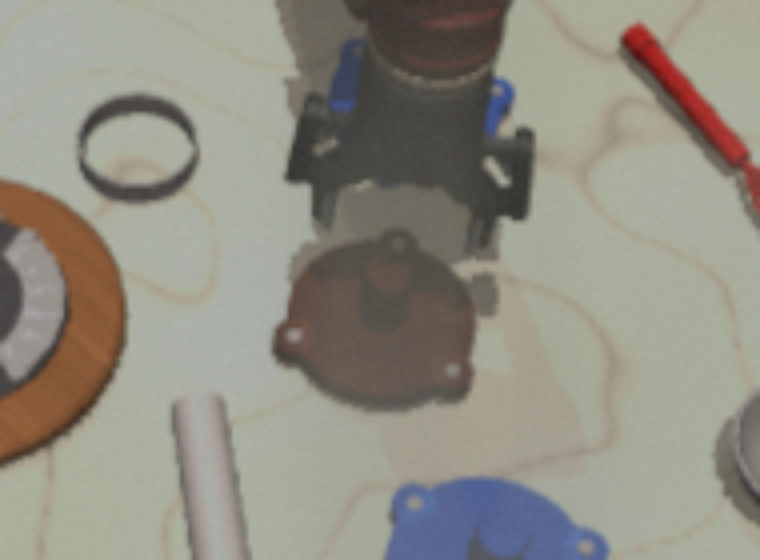

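The knob spans x 0.554–0.586 and y 0.136–0.167, so its centre is directly under the tool. Next I go down and grip.

Call:
apply_moves --pt "0.085 0 0 0.02 0" --pt "0.085 0 0 0.045 0" --pt "0.085 0 0 0.065 0" --pt "0.085 0 0 0.071 0" --pt "0.085 0 0 0.071 0" --pt "0.02 0 0 0.071 0" --pt "0.02 0 0 0.071 0" --pt "0.02 0 0 0.071 0" --pt "0.02 0 0 0.071 0" --pt "0.02 0 0 0.071 0" --pt "0.02 0 0 0.071 0" --pt "0.02 0 0 0.071 0" --newtons 50

```text
t: 4.68
tool_pos: [0.5713, 0.1512, 0.2152]
tool_rot: [0.456, 3.106, 0.001]
contact_force: [-1.4, 0.1, 5.4]
opening: 0.0314
grip_force: 49.4
```

Call:
apply_moves --pt "0.02 0 0 0 0" --pt "0.02 0 0 0 0" --pt "0.02 0 0 0 0" --pt "0.02 0 0 -0.01 0" --pt "0.02 0 0 -0.03 0" --pt "0.02 0 0 -0.055 0" --pt "0.02 0 0 -0.08 0" --pt "0.02 0 0 -0.09 0" --pt "0.02 0 0 -0.09 0" --pt "0.02 0 0 -0.09 0"

```text
t: 5.52
tool_pos: [0.5704, 0.1512, 0.3034]
tool_rot: [-0.457, -3.108, -0.0]
contact_force: [-0.7, -1.8, -3.4]
opening: 0.0309
grip_force: 49.8
```

Run:
```python
from h import *
o=telemetry.get_obs();print(o["t"],o["tool_pos"],o["contact_force"],o["wrist_torque"],o["opening"])
P=eyes.get_image("scene");cv2.imwrite("pics/s3.png",P["img"][130:330,200:440])
z=o["tool_pos"][2]-.1547-.058+.028
for zz in (z,z+.003):print(zz,screws(P,o["tool_pos"][:2],zz))
```

```text
5.5167 [0.57040497 0.15118937 0.3033681 ] [-0.69205333 -1.76827968 -3.43692847] [ 0.00778965  0.002987   -0.03516726] 0.03088430357045375
0.11866809527153957 (np.float32(90.40251), np.float64(0.5704049724641522), np.float64(0.1521893662628071), np.float64(41.0))
0.12166809527153957 (np.float32(90.11544), np.float64(0.5724049724641522), np.float64(0.1511893662628071), np.float64(41.0))
```

Call:
apply_moves --pt "0.02 -0.002 -0.012 0 0.02" --pt "0.02 -0.006 -0.036 0 0.05" --pt "0.02 -0.012 -0.066 0 0.09" --pt "0.02 -0.018 -0.1 0 0.13" --pt "0.02 -0.024 -0.134 0 0.17" --pt "0.02 -0.03 -0.168 0 0.2" --pt "0.02 -0.036 -0.202 0 0.22" --pt "0.02 -0.042 -0.236 0 0.25" --pt "0.02 -0.047 -0.264 0 0.27" --pt "0.02 -0.05 -0.282 0 0.279" --pt "0.02 -0.052 -0.29 0 0.279" --pt "0.02 -0.052 -0.29 0 0.279"

```text
t: 6.57
tool_pos: [0.5362, -0.1431, 0.3021]
tool_rot: [-0.888, -3.011, 0.0]
contact_force: [-0.3, 0.9, -2.6]
opening: 0.031
grip_force: 50.0
```

Call:
apply_moves --pt "0.02 0 0 0.015 0" --pt "0.02 0 0 0.03 0" --pt "0.02 0 0 0.04 0" --pt "0.02 0 0 0.04 0" --pt "0.02 0 0 0.04 0"

```text
t: 6.98
tool_pos: [0.5367, -0.1405, 0.2625]
tool_rot: [-0.882, -3.012, -0.001]
contact_force: [0.8, 0.1, -4.1]
opening: 0.0308
grip_force: 50.0
```

Run:
```python
from h import *
o=telemetry.get_obs();print(o["t"],o["tool_pos"],o["tool_rot"],o["contact_force"],o["wrist_torque"],o["opening"])
P=eyes.get_image("scene");cv2.imwrite("pics/s4.png",cv2.resize(P["img"][140:290,140:330],(760,600)))
z=o["tool_pos"][2]-.2152+.028
print(z,screws(P,o["tool_pos"][:2],z))
```

```text
6.9833 [ 0.53668465 -0.14053253  0.26249678] [-8.82120617e-01 -3.01241499e+00 -7.28590685e-04] [ 0.75002645  0.11778963 -4.07536251] [-0.04009388  0.01063571  0.00790486] 0.030844748858633458
0.07529678130511372 (np.float32(119.57173), np.float64(0.5326846471894425), np.float64(-0.13753252892965295), np.float64(24.000000000000004))
```

View pics/s4.png

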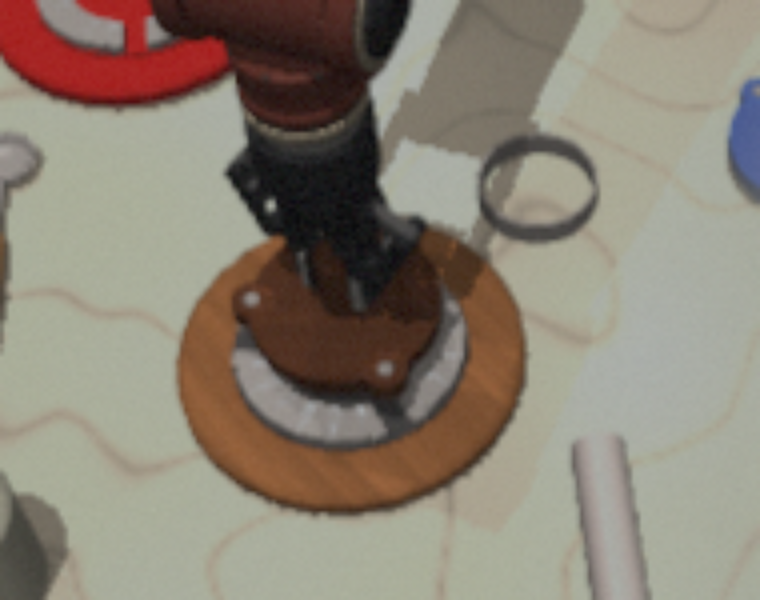

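Call:
apply_moves --pt "0.02 0 0 0.006 0" --pt "0.02 0 0 0.011 0" --pt "0.02 0 0 0.013 0" --pt "0.02 0 0 0.013 0" --pt "0.02 0 0 0.013 0" --pt "0.02 0 0 0.013 0"

```text
t: 7.53
tool_pos: [0.5371, -0.1416, 0.2509]
tool_rot: [0.885, 3.014, -0.0]
contact_force: [0.4, -0.2, -2.4]
opening: 0.031
grip_force: 50.0
```

Call:
apply_moves --pt "0.02 0 0 0.0005 0" --pt "0.02 0 0 0.001 0" --pt "0.02 0 0 0.0015 0" --pt "0.02 0 0 0.002 0" --pt "0.02 0 0 0.0025 0" --pt "0.02 0 0 0.003 0" --pt "0.02 0 0 0.003 0"

```text
t: 8.12
tool_pos: [0.5369, -0.1415, 0.2475]
tool_rot: [-0.884, -3.014, -0.0]
contact_force: [-0.4, 0.7, -3.2]
opening: 0.0311
grip_force: 50.0
```

Call:
apply_moves --pt "0.02 0 0 0.0005 0" --pt "0.02 0 0 0.001 0" --pt "0.02 0 0 0.0015 0" --pt "0.02 0 0 0.0015 0"

```text
t: 8.45
tool_pos: [0.537, -0.1415, 0.246]
tool_rot: [-0.884, -3.014, -0.0]
contact_force: [-0.5, -0.2, -2.1]
opening: 0.0308
grip_force: 50.0
```

Call:
apply_moves --pt "0.02 0 0 0.0005 0" --pt "0.02 0 0 0.001 0" --pt "0.02 0 0 0.001 0"

```text
t: 8.7
tool_pos: [0.537, -0.1415, 0.2452]
tool_rot: [0.884, 3.014, -0.0]
contact_force: [1.3, 0.3, -2.5]
opening: 0.0306
grip_force: 50.0
```

Call:
apply_moves --pt "0.02 0 0 0.0005 0" --pt "0.02 0 0 0.001 0" --pt "0.02 0 0 0.001 0"

```text
t: 8.95
tool_pos: [0.537, -0.1415, 0.2442]
tool_rot: [0.884, 3.014, -0.0]
contact_force: [0.3, -0.7, -1.5]
opening: 0.031
grip_force: 50.0
```

Call:
apply_moves --pt "0.02 0 0 0.0005 0" --pt "0.02 0 0 0.001 0" --pt "0.02 0 0 0.001 0"

```text
t: 9.2
tool_pos: [0.537, -0.1415, 0.2432]
tool_rot: [0.884, 3.014, -0.0]
contact_force: [1.0, -0.1, -2.7]
opening: 0.0314
grip_force: 50.1
```

Call:
apply_moves --pt "0.02 0 0 0.0005 0" --pt "0.02 0 0 0.001 0" --pt "0.02 0 0 0.001 0"

```text
t: 9.45
tool_pos: [0.537, -0.1415, 0.2422]
tool_rot: [0.884, 3.014, -0.0]
contact_force: [0.9, 0.3, -1.3]
opening: 0.031
grip_force: 50.1
```

Call:
apply_moves --pt "0.02 0 0 0.0005 0" --pt "0.02 0 0 0.001 0" --pt "0.02 0 0 0.001 0"

```text
t: 9.7
tool_pos: [0.537, -0.1415, 0.2412]
tool_rot: [0.884, 3.014, 0.0]
contact_force: [1.3, -0.9, -2.4]
opening: 0.0307
grip_force: 50.1
```

Call:
apply_moves --pt "0.02 0 0 0.0005 0" --pt "0.02 0 0 0.001 0" --pt "0.02 0 0 0.001 0"

```text
t: 9.95
tool_pos: [0.537, -0.1415, 0.2402]
tool_rot: [0.884, 3.014, -0.0]
contact_force: [1.4, -0.1, -2.8]
opening: 0.0311
grip_force: 50.1
```

Call:
apply_moves --pt "0.02 0 0 0.0005 0" --pt "0.02 0 0 0.0005 0" --pt "0.02 0 0 0.0005 0"

```text
t: 10.2
tool_pos: [0.537, -0.1415, 0.2397]
tool_rot: [0.884, 3.014, -0.0]
contact_force: [1.0, 0.2, -2.3]
opening: 0.0308
grip_force: 50.1
```

Call:
apply_moves --pt "0.02 0 0 0.0005 0" --pt "0.02 0 0 0.0005 0"

```text
t: 10.37
tool_pos: [0.5371, -0.1415, 0.2393]
tool_rot: [0.884, 3.014, -0.0]
contact_force: [1.2, -0.6, -1.3]
opening: 0.0307
grip_force: 50.4
```

Call:
apply_moves --pt "0.02 0 0 0.0005 0" --pt "0.02 0 0 0.0005 0"

```text
t: 10.53
tool_pos: [0.5371, -0.1416, 0.2392]
tool_rot: [0.885, 3.014, -0.0]
contact_force: [-1.4, -0.0, 1.6]
opening: 0.0307
grip_force: 50.6
```

Call:
apply_moves --pt "0.02 0 0 0.0003 0" --pt "0.02 0 0 0.0003 0"

```text
t: 10.7
tool_pos: [0.5371, -0.1416, 0.2392]
tool_rot: [0.885, 3.014, -0.0]
contact_force: [-2.8, -0.6, 5.7]
opening: 0.0312
grip_force: 50.8
```

The feet reached the floor at the expected height (TCP 0.2392 m). Now the bedding push.

Call:
apply_moves --pt "0.02 0 0 0.0002 0" --pt "0.02 0 0 0.0004 0" --pt "0.02 0 0 0.0004 0" --pt "0.02 0 0 0.0004 0" --pt "0.02 0 0 0.0004 0"

```text
t: 11.12
tool_pos: [0.5372, -0.1416, 0.2392]
tool_rot: [-0.885, -3.014, 0.0]
contact_force: [-4.4, 2.1, 7.1]
opening: 0.031
grip_force: 51.0
```

Call:
apply_moves --pt "0.02 0 0 0.0002 0" --pt "0.02 0 0 0.0003 0" --pt "0.02 0 0 0.0003 0" --pt "0.02 0 0 0.0003 0" --pt "0.02 0 0 0.0003 0" --pt "0.02 0 0 0.0003 0"

```text
t: 11.62
tool_pos: [0.5372, -0.1416, 0.2392]
tool_rot: [-0.884, -3.014, 0.0]
contact_force: [-6.3, 0.6, 9.1]
opening: 0.0307
grip_force: 51.1
```

Run:
```python
from h import *
for i in range(4):
    P=eyes.get_image("scene");print(telemetry.get_obs()["contact_force"])
cv2.imwrite("pics/s5.png",cv2.resize(P["img"][140:290,140:330],(760,600)))
```

```text
[-5.31270248  2.22629589  9.04227436]
[-4.42339617  1.35169225  9.24281134]
[-4.4422016   2.15622701  8.86556145]
[-4.12361711  1.08871629  8.8468129 ]
```

View pics/s5.png

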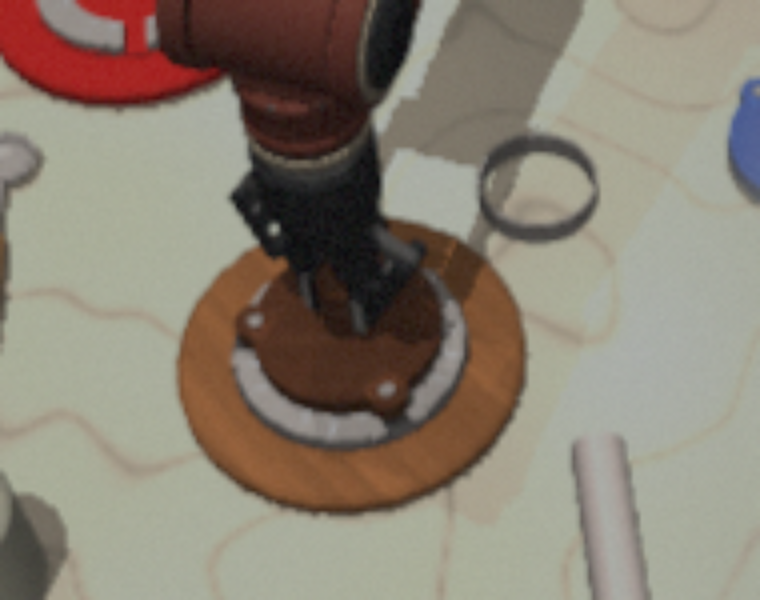

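The feet sit in the slots and the seat carries about 12 N (9 N push plus weight). I'll ease off, open the fingers and withdraw.

Call:
apply_moves --pt "0.02 0 0 -0.0004 0" --pt "0.02 0 0 -0.0007 0" --pt "0.035 0 0 -0.0007 0" --pt "0.045 0 0 -0.0007 0" --pt "0.07 0 0 -0.0007 0" --pt "0.085 0 0 -0.0007 0" --pt "0.085 0 0 -0.0007 0" --pt "0.085 0 0 -0.0007 0" --pt "0.085 0 0 -0.0007 0" --pt "0.085 0 0 -0.0007 0" --pt "0.085 0 0 -0.0007 0" --pt "0.085 0 0 -0.0007 0"

```text
t: 12.82
tool_pos: [0.537, -0.1415, 0.2384]
tool_rot: [0.884, 3.014, -0.0]
contact_force: [-0.5, -1.0, 1.0]
opening: 0.0852
grip_force: 0.0
```

Call:
apply_moves --pt "0.085 0 0 -0.01 0" --pt "0.085 0 0 -0.03 0" --pt "0.085 0 0 -0.06 0" --pt "0.085 0 0 -0.095 0" --pt "0.085 0 0 -0.13 0" --pt "0.085 0 0 -0.165 0" --pt "0.085 0 0 -0.19 0" --pt "0.085 0 0 -0.2 0" --pt "0.085 0 0 -0.2 0"

```text
t: 13.57
tool_pos: [0.5373, -0.1416, 0.4427]
tool_rot: [0.882, 3.008, -0.001]
contact_force: [0.5, 1.0, -0.2]
opening: 0.0853
grip_force: 0.0
```

Run:
```python
from h import *
P=eyes.get_image("scene");print(telemetry.get_obs()["contact_force"],telemetry.get_obs()["opening"])
d=P["range_z"];print(screws(P,(.5365,-.1413),.052))
v,u=np.mgrid[:420,:560];K=P["K"];r=np.stack([(u-K[0,2])/K[0,0]*d,(v-K[1,2])/K[1,1]*d,d],-1)
W=r@P["pose"][:3,:3].T+P["pose"][:3,3];rr=np.hypot(W[...,0]-.537,W[...,1]+.1415)
m=(rr<.06)&(rr>.03)&(abs(W[...,2]-.052)<.01)
A=np.c_[W[m][:,:2]-[.537,-.1415],np.ones(m.sum())];print("plane",np.linalg.lstsq(A,W[m][:,2],rcond=None)[0],m.sum())
cv2.imwrite("pics/s6.png",cv2.resize(P["img"][140:290,140:330],(760,600)))
```

```text
[ 0.34644757  0.60131463 -0.52917342] 0.0848676052324955
(np.float32(160.22125), np.float64(0.5345), np.float64(-0.14129999999999998), np.float64(24.000000000000004))
plane [-0.00035138 -0.00045325  0.05317503] 880
```

View pics/s6.png

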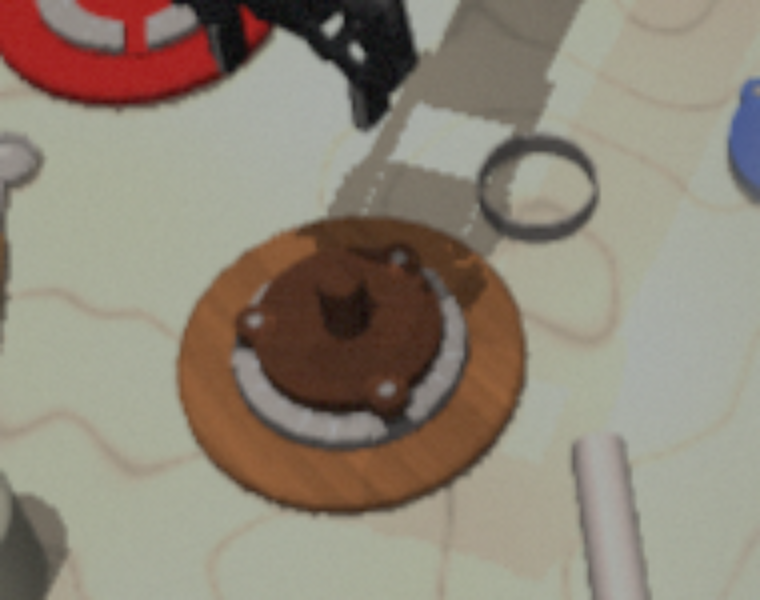

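The press sits level with all three feet over the slots. Its plate top reads 53 mm, where 52 mm is fully home and 60 mm would be standing on the lands.

```bash
python3 -c "
from station import ctrl;print(ctrl.finish_job())"
```

```text
the job is handed in; nothing more can be done
None
```

The press is seated level with all three feet in the slots, bedded with about 12 N on the seat and released; the job is handed in, and no verdict came back.

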